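Centre the brass punch on the bench block

ROBOT

A 7-joint arm with a two-finger parallel gripper is mounted at the origin on the work surface. World frame = base frame: x ahead of the robot, y to its left, z up, the work surface at z = 0. Lengths are in mm, angles in rad, forces in N, time in s.
With the tool pointing down it reaches from about 425 to 975 mm from the base axis. Payload 16.7 kg.
Tool frame: the origin (TCP) lies at the very end of the fingers, on their centre line; the grasp point (between the pads) lies 19 mm behind it (r.grip_depth is the z of the grasp point in the tool frame, in mm); z points along the fingers, y is the direction in which the jaws open and shut (so a half turn about z gives the same grasp; the last joint's range is limited). The gripper opens to 85 mm and grips with 20 to 120 N. Pads are 22 mm wide; open, the fingers measure 114 mm over their backs; the gripper's body (76 mm by 85 mm) begins 54 mm behind the grasp point. The pads swing forward as they close: fully open they stand 13 mm farther back than shut.
Start: joints at [-1.462, 0.426, 0.074, 1.606, -0.034, 1.111, -0.067], TCP at [172.101, 652.654, 231.302] pointing down, gripper open.
Joint ranges: [-2.85, 2.85], [-0.5, 2.14], [-1.23, 1.37], [0.21, 2.46], [-1.02, 4.16], [0.16, 2.05], [-2.73, 2.73]. Speed limits (rad/s): [1.89, 1.89, 2.39, 2.39, 3.01, 3.01, 3.01].

INTERFACE

Orientations are given as a rotation vector (axis times angle).
In Python, from station import r gives the robot as it stands.
- The arm moves only by the tool move_arm, never from a script. Its argument "moves" is a list of rows, each a list of 6 numbers: the shift along the tool's x, y, z in m, then the turn, a rotation vector about the tool's x, y, z in degrees. In form: [[dx, dy, dz, rx, ry, rz], ...]. A call has 1 to 10 rows; each row is the pose to reach, as a shift and turn from the pose commanded when the call began, along the tool's axes at that moment; what a row does not reach only later rows make up. A row lasts 1/8 s, in which the tool goes at most 62.5 mm and 10.7 degrees, less where a joint would pass 70% of its speed; a pose out of reach is approached as far as the arm can. A call with a gripper value outside its range is refused whole. "fingers" is the opening, from -1 (shut) to 1 (fully open), set as the call begins (left out, the last holds). The fingers move at their own pace and stop on an object; "grip_force" is the grip in N (left out, the last holds). Time passes only in rows, so rows that repeat a pose let the fingers close. It gives the time, the measured TCP pose, the force and the opening at its end, in the units of the state.
- r.sense(): the state, without advancing time (a new reading comes with each control period).
- r.get_image(name): name is "side" or "top"; returns (picture, depth): 420x560x3 uint8, red, green, blue; 420x560 float32, mm along the optical axis (not along the pixel's ray), 0 where there is no reading.
- r.camera_model(name): a dict with "fx", "fy", "cx", "cy" (pixels), "k1" (the pictures are not rectified: a ray, as slopes to the right and down, at radius r is drawn at 1 + k1 r^2 times it, then the intrinsics apply), "cam_to_world" (4x4, takes a point from camera to world coordinates). Camera axes: x right, y down, z forward; pixel columns grow to the right and rows downward; lengths in mm; the calibration is good to about 2 mm. A picture is of the moment at which its call begins. camera_model takes no time and is no camera call.
- r.hand_in(): hands the job in, once; it reports no verdict.
The state is a dict: "time_s": time; "joints": joint angles; "dq": joint speeds; "tau": joint torques, N m; "position": TCP position; "tool_rot": TCP orientation; "wrist_force": force on the tool from outside, world axes, zero at the start; "wrist_torque": the same for the moment, N m; "grip_width": finger opening in mm.
Only numpy, scipy, OpenCV 4.12 (cv2) and the standard library are available. Lean on these libraries where they do the work, as an engineer would, in place of code of your own. Each camera call takes 0.05 s, during which the arm holds its last target.

TASK

The top-heavy brass punch stands off-centre on the round bench block: with light fingertip taps or pushes, nudge it to the middle until its whole foot is inside the yellow ring, ready to be struck. Leave it standing there, untouched; never pinch it, lift it, flick it or knock it over, and do not disturb the other things on the bench.

Things in the scene. Friction and masses are not known exactly. Their poses are not given: they have to be found in the camera images.
- punch: loose top-heavy pawn-shaped brass punch on the block, 0.24 kg, 58 mm tall: round foot 34 mm across, 12 mm high; shank 18 mm across; head 26 mm across, 40 to 58 mm above the underside. Origin: centre of its underside, z up along it; round, so yaw is free. Slides if pushed on the foot (1 to 3 N), rocks or topples if pushed higher
- block_top (a point): the centre of the top face of the round dark-steel bench block (96 mm in diameter, 35 mm high, fixed to the work surface, rounded edge 1.5 mm). A thin yellow ring, 46 mm inner and 50 mm outer diameter, and a small yellow centre dot are painted flat on the top face around this point; they have no height
- hammer: tack hammer with a wooden handle, 260 mm long, lying roughly along world y on the far left (+x, +y) of the block; origin under its middle, handle towards its own -x. Leave alone
- fusebox: red plastic fuse box, 120 x 85 x 53 mm, lying on the work surface on the right (-y); origin at the centre of its underside. Leave alone
- bowl: white ceramic bowl of washers, 110 mm across the rim, 45 mm high, on the right (-y); origin at the centre of its underside; the washers stay in it. Leave alone
- wrench1: chrome combination wrench, shortest of the row of three on the left (+y), 150 mm long, lying flat roughly along world y; origin under its middle. Leave alone
- wrench2: chrome combination wrench, middle-sized of the row of three on the left (+y), 170 mm long, lying flat roughly along world y; origin under its middle. Leave alone
- wrench3: chrome combination wrench, longest of the row of three on the left (+y), 190 mm long, lying flat roughly along world y; origin under its middle. Leave alone
Mind the look-alikes: they are no part of the job. There is more than one size of the punch; the one meant has the size given above.

How it is judged:
By the outcome, as a careful person would: the job done as asked, in the order asked, and still so for the second after the job is handed in, with the robot touching nothing.
It also fails if it takes over 51 s, if anything falls off the work surface, if the arm or the gripper's body presses on something with over 40 N, if the wrist force passes 120 N, or if a joint passes its speed limit or range.

## Working session

There is one attempt and no reset: what is moved stays moved. The work goes in short steps, Python scripts to look and compute and a tool call to move; the robot and the scene stay as the last step left them, time stands still between calls to the robot, and variables do not carry over. Pictures are saved under pics/ and viewed, and the job is handed in when it is done.

Besides the shell and the picture viewer there is one more tool, called after "Request:" as a command line: name --pt "numbers of a row" for each row, then --argument value for the rest. move_arm: Moves the arm, as the interface text tells. Its arguments: {"type":"object","properties":{"moves":{"type":"array","items":{"type":"array","items":{"type":"number"}}},"fingers":{"type":"number"},"grip_force":{"type":"number"}},"required":["moves"]}

```bash
mkdir -p pics; ls; python3 - <<'E'
from station import r
import cv2,numpy as np
for n in("side","top"):
    im,d=r.get_image(n); cv2.imwrite(f"pics/{n}0.png",im[:,:,::-1]); np.savez(f"{n}0.npz",im=im,d=d)
    c=r.camera_model(n); print(n,{k:(np.round(v,3).tolist()) for k,v in c.items()})
print(r.sense(), r.grip_depth)
E
```

```text
pics
side {'fx': 479.548, 'fy': 479.548, 'cx': 278.687, 'cy': 206.537, 'k1': -0.037, 'cam_to_world': [[-0.82, -0.41, 0.4, 201.737], [-0.573, 0.6, -0.559, 537.198], [-0.011, -0.687, -0.726, 771.906], [0.0, 0.0, 0.0, 1.0]]}
top {'fx': 413.227, 'fy': 413.227, 'cx': 281.16, 'cy': 203.689, 'k1': -0.024, 'cam_to_world': [[0.114, -0.969, 0.219, 388.568], [-0.993, -0.111, 0.026, -20.209], [-0.001, -0.221, -0.975, 1008.349], [0.0, 0.0, 0.0, 1.0]]}
{'time_s': 0.1, 'joints': array([-1.46253322,  0.42662207,  0.07385518,  1.60652655, -0.03411573,
        1.1107934 , -0.06711767]), 'dq': array([ 0.00078665, -0.00219689,  0.00100539, -0.00065674,  0.00157122,
       -0.00090214, -0.00035847]), 'tau': array([ 8.48594267e-03, -9.51529312e+01,  3.77108261e+00, -4.64396524e+01,
        1.94441836e-02,  6.56970820e-03, -7.60278044e-05]), 'position': array([171.99972419, 652.3507331 , 230.71955464]), 'tool_rot': array([-4.03852892e-01, -3.11544472e+00,  1.70783974e-03]), 'wrist_force': array([ 0.81850547, -0.59476089, -0.8647086 ]), 'wrist_torque': array([-0.00038002,  0.00949329, -0.00127264]), 'grip_width': 85.39053344614238} -18.700000000000003
```

View pics/side0.png

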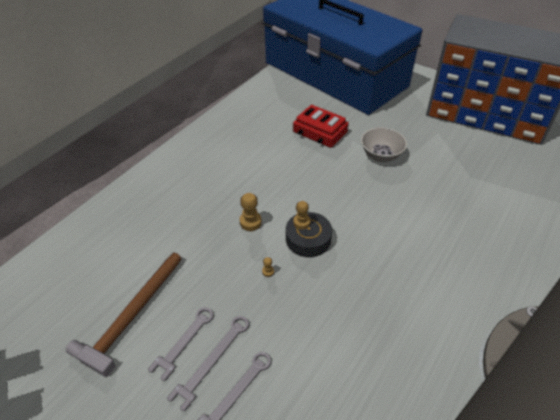

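View pics/top0.png

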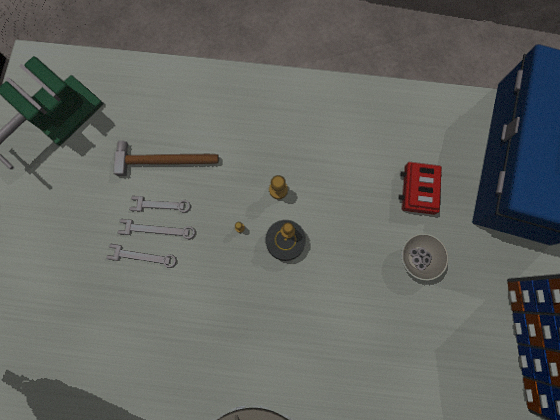

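The side view shows three brass pawns: a large one at (250,212) on the bench, one on the block at (303,214), and a tiny one at (268,267). In the top view they are at (278,187), (288,231) and (239,227). The one on the block fits the description, so I'll check it in a close crop and measure it.

```bash
cat > h.py <<'E'
import numpy as np,cv2
from station import r
def cm(n):
    c=r.camera_model(n); K=np.array([[c["fx"],0,c["cx"]],[0,c["fy"],c["cy"]],[0,0,1.]]); return K,np.array([c["k1"],0,0,0.]),np.array(c["cam_to_world"])
def rays(n,uv):
    K,D,T=cm(n); p=cv2.undistortPoints(np.asarray(uv,float).reshape(-1,1,2),K,D).reshape(-1,2)
    return T[:3,3],np.c_[p,np.ones(len(p))]@T[:3,:3].T
def plane(n,uv,z):
    o,d=rays(n,uv); return o+d*((z-o[2])/d[:,2])[:,None]
def proj(n,P):
    K,D,T=cm(n); R=T[:3,:3].T
    return cv2.projectPoints(np.asarray(P,float).reshape(-1,1,3),cv2.Rodrigues(R)[0],-R@T[:3,3],K,D)[0].reshape(-1,2)
def cloud(n,d):
    v,u=np.mgrid[:420,:560]; K,D,T=cm(n)
    uv=np.c_[u.ravel(),v.ravel()].astype(float); o,dd=rays(n,uv)
    return (o+dd*d.reshape(-1,1)).reshape(420,560,3)
def crop(n,im,c,w,s,f):
    x,y=c; k=cv2.resize(im[y-w:y+w,x-w:x+w],None,fx=s,fy=s,interpolation=cv2.INTER_CUBIC); cv2.imwrite(f,k[:,:,::-1])
E
python3 - <<'E'
from h import *
for n,c in(("side",(305,225)),("top",(286,237))):
    f=np.load(n+"0.npz"); im,d=f["im"],f["d"]; crop(n,im,c,32,9,f"pics/{n}0c.png")
    P=cloud(n,d); hsv=cv2.cvtColor(im,cv2.COLOR_RGB2HSV)
    x,y=c; s=np.s_[y-35:y+35,x-35:x+35]
    p=P[s].reshape(-1,3); h=hsv[s].reshape(-1,3)
    # block top
    m=(abs(p[:,2]-35)<4)
    e=p[m]; (ce,rad)=cv2.minEnclosingCircle(e[:,:2].astype(np.float32)); print(n,"block depth",ce,rad,m.sum(),np.median(e[:,2]))
    m=p[:,2]>46; q=p[m]; print("punch pts",m.sum(),q.mean(0),q.min(0),q.max(0))
    t=q[q[:,2]>78]; print(" head",t.mean(0) if len(t) else None, len(t))
    # yellow
    yl=(hsv[...,0]>12)&(hsv[...,0]<35)&(hsv[...,1]>110)
    print(yl[s].sum())
E
```

```text
side block depth (526.6643676757812, 16.588668823242188) 78.5324478149414 1147 34.76138977484209
punch pts 310 [511.81358766  33.64354471 130.65218707] [201.73726574 -30.73352353  46.0106484 ] [559.16354084 537.19756341 771.9060448 ]
 head [486.18549278  75.18123137 198.63077915] 162
381
top block depth (523.1106567382812, -14.438313484191895) 47.975868225097656 1031 35.94289517610548
punch pts 182 [527.55766565 -17.78198555 147.85859433] [388.56763256 -32.84631958  46.00486622] [ 555.44284604   -1.21243172 1008.34947153]
 head [523.78780738 -17.92756568 198.69100658] 120
231
```

```bash
python3 -c "
import cv2,numpy as np
a=cv2.imread('pics/side0c.png');b=cv2.imread('pics/top0c.png');cv2.imwrite('pics/c0.png',cv2.resize(np.hstack([a,b]),(800,400)))"
```

```text
(no output)
```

View pics/c0.png

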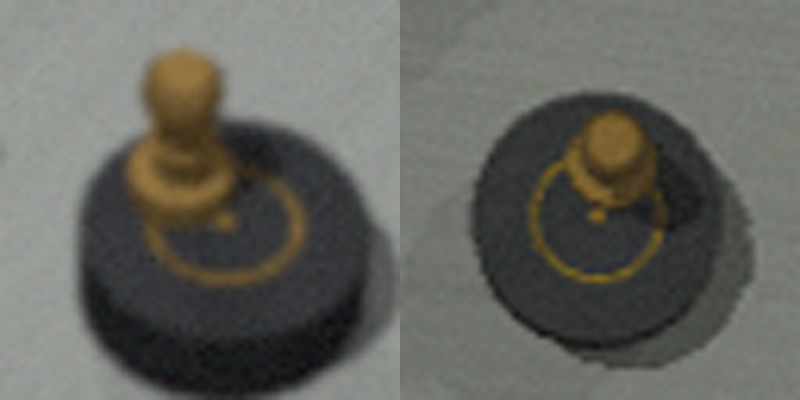

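```bash
cat >> h.py <<'E'
def analyze(tag,c={"side":(305,225),"top":(286,237)},sv=True):
    out={}
    for n in("side","top"):
        f=np.load(f"{n}{tag}.npz"); im=f["im"]; hsv=cv2.cvtColor(im,cv2.COLOR_RGB2HSV)
        yl=((hsv[...,0]>8)&(hsv[...,0]<35)&(hsv[...,1]>95)&(hsv[...,2]>50)).astype(np.uint8)
        w=np.zeros_like(yl); x,y=c[n]; w[y-32:y+32,x-32:x+32]=1; yl*=w
        k,l,st,ce=cv2.connectedComponentsWithStats(yl,connectivity=4)
        for i in range(1,k):
            if st[i,4]>1: print(n,i,st[i],ce[i].round(2), plane(n,[ce[i]],35)[0].round(1))
        m=cv2.resize(yl[y-32:y+32,x-32:x+32]*255,None,fx=6,fy=6,interpolation=0); cv2.imwrite(f"pics/m{n}{tag}.png",m)
        out[n]=yl
    return out
E
python3 - <<'E'
from h import *
analyze("0")
f=[cv2.imread(f"pics/m{n}0.png") for n in("side","top")]; cv2.imwrite("pics/m0.png",np.hstack(f))
E
```

```text
side 1 [293 201  29  38 425] [303.25 219.28] [545.3 -28.5  35. ]
top 1 [275 223  21  27 245] [286.38 233.6 ] [536.3 -15.2  35. ]
```

View pics/m0.png

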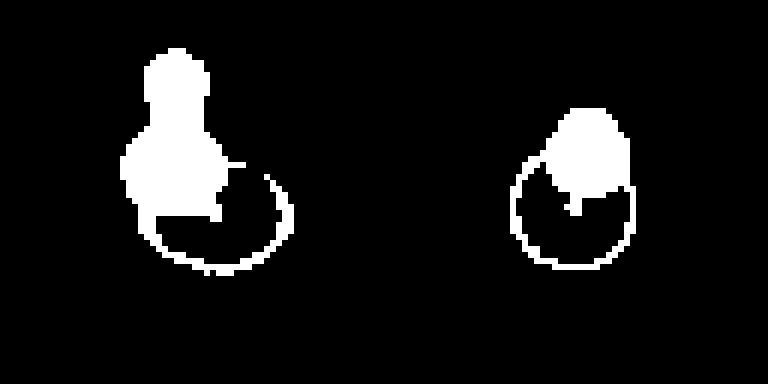

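```bash
cat > ring.py <<'E'
from h import *
from scipy.optimize import least_squares
def ring(tag,c,guess,pr=True):
    yl=analyze(tag,c); res={}
    for n in yl:
        v,u=np.nonzero(yl[n]); p=plane(n,np.c_[u,v],35)[:,:2]
        m=abs(np.hypot(*(p-guess).T)-24)<5
        # exclude the brass body: keep thin pixels
        er=cv2.morphologyEx(yl[n],cv2.MORPH_OPEN,np.ones((4,4),np.uint8)); er=cv2.dilate(er,np.ones((3,3),np.uint8))
        m&=er[v,u]==0
        q=p[m]; s=least_squares(lambda x:np.hypot(q[:,0]-x[0],q[:,1]-x[1])-24,guess,loss="soft_l1").x
        rr=np.hypot(*(q-s).T); print(n,"ring ctr",s.round(1),"n",m.sum(),"r",rr.mean().round(1),rr.std().round(2)); res[n]=s
    return res
def model(n,im,ctr,foot,c,f,s=9):
    im=cv2.resize(im,None,fx=1,fy=1).copy(); x,y=c; w=32
    k=cv2.resize(im[y-w:y+w,x-w:x+w],None,fx=s,fy=s,interpolation=cv2.INTER_CUBIC)
    t=np.linspace(0,2*np.pi,60)
    def cir(o,rd,z,col):
        P=np.c_[o[0]+rd*np.cos(t),o[1]+rd*np.sin(t),0*t+z]; q=(proj(n,P)-[x-w,y-w]+.5)*s
        cv2.polylines(k,[q.astype(np.int32)],True,col,1)
    cir(ctr,24,35,(0,255,0)); cir(ctr,48,35,(0,255,0)); cir(foot,17,35,(0,255,255)); cir(foot,17,47,(0,255,255)); cir(foot,13,84,(255,0,255))
    return k
E
python3 - <<'E'
from ring import *
C={"side":(305,225),"top":(286,237)}
R=ring("0",C,np.array([525,-15.]))
for nm,a,b,z in (("foot",(301.5,220),(None),41),):
    pass
# vertical-plane bearing for side axis & top axis
def tri(a,b):
    o1,d1=rays("side",[a]);o2,d2=rays("top",[b]); d1=d1[0];d2=d2[0]
    s=np.linalg.lstsq(np.c_[d1,-d2],o2-o1,rcond=None)[0]; p,q=o1+s[0]*d1,o2+s[1]*d2; return (p+q)/2,np.linalg.norm(p-q)
print("head",tri((302,206.3),(287.5,228)))
print("side head@84",plane("side",[(302,206.3)],84),"top",plane("top",[(287.5,228)],84))
print("side foot@41",plane("side",[(301.5,220.5)],41),"top",plane("top",[(287.5,231)],41))
foot=plane("side",[(301.5,220.5)],41)[0,:2]
k=[model(n,np.load(n+"0.npz")["im"],R[n],foot,C[n],None,6) for n in C]
cv2.imwrite("pics/o0.png",np.hstack(k)[:,:,::-1]); print("block grid", [plane(n,[C[n]],35).round(1) for n in C])
E
```

```text
side 1 [293 201  29  38 425] [303.25 219.28] [545.3 -28.5  35. ]
top 1 [275 223  21  27 245] [286.38 233.6 ] [536.3 -15.2  35. ]
side ring ctr [523.6 -14.3] n 68 r 24.0 1.28
top ring ctr [523.  -13.6] n 63 r 23.9 1.01
head (array([541.74014693, -16.42196646,  86.46909291]), np.float64(0.5758042170817822))
side head@84 [[543.25132558 -18.34427529  84.        ]] top [[541.87886941 -16.5196167   84.        ]]
side foot@41 [[543.68039197 -19.02811522  41.        ]] top [[541.87493367 -17.14394389  41.        ]]
block grid [array([[533.9, -17.3,  35. ]]), array([[528.1, -15.2,  35. ]])]
```

View pics/o0.png

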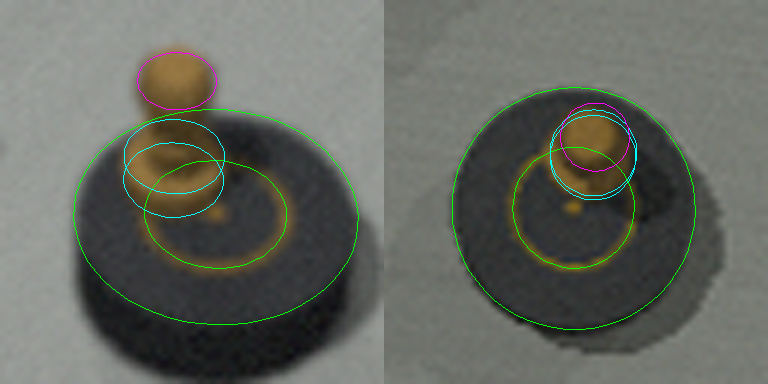

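The crop and overlay confirm the choice: it has a foot of about 34 mm, and its head is at about z = 86 against 84 expected. The ring centre is about (523.3, -14) and the foot centre about (542.5, -17.5). Next I'll check where the neighbours stand and plan the approach from the far side.

```bash
cat > plan.py <<'E'
from h import *
from scipy.spatial.transform import Rotation as Ro
def go(P,yaw=None):
    s=r.sense(); R=Ro.from_rotvec(s["tool_rot"]); d=R.inv().apply(np.array(P)-s["position"])/1000
    print("at",s["position"].round(1),"t",s["time_s"],"F",s["wrist_force"].round(2),"w",round(s["grip_width"],1)); print("tool axes x",R.apply([1,0,0]).round(3),"y",R.apply([0,1,0]).round(3),"z",R.apply([0,0,1]).round(3)); print("shift",d.round(4))
E
python3 - <<'E'
from plan import *
print("large@40", plane("top",[(278,187)],40),plane("side",[(250,210)],40)," top z", plane("side",[(250,193)],80))
go((582,-25,150)); 
E
```

```text
large@40 [[646.52688355  17.6897124   40.        ]] [[648.94321359  16.27327093  40.        ]]  top z [[653.31805173   6.91861725  80.        ]]
at [172.  652.4 230.7] t 0.1 F [ 0.82 -0.59 -0.86] w 85.4
tool axes x [-0.967  0.255 -0.   ] y [ 0.255  0.967 -0.001] z [-0.    -0.001 -1.   ]
shift [-0.5692 -0.5503  0.0814]
```

Request:
move_arm --pt "-0.06 -0.058 0 0 0 0" --pt "-0.115 -0.111 0 0 0 0" --pt "-0.17 -0.164 0 0 0 0" --pt "-0.225 -0.217 0 0 0 0" --pt "-0.28 -0.27 0 0 0 0" --pt "-0.335 -0.323 0 0 0 0" --pt "-0.39 -0.376 0 0 0 0" --pt "-0.445 -0.43 0 0 0 -2" --pt "-0.5 -0.483 0 0 0 -4" --pt "-0.54 -0.522 0 0 0 -4" --fingers -1

```text
time_s: 1.35
position: [496.7, 116.3, 231.4]
tool_rot: [0.294, 3.128, 0.0]
wrist_force: [0.7, 0.6, 0.3]
grip_width: -0.3
```

```bash
python3 -c "
from plan import *
go((582,-25,110))"
```

```text
at [496.7 116.3 231.4] t 1.35 F [0.73 0.6  0.32] w -0.3
tool axes x [-0.983  0.186 -0.   ] y [0.186 0.983 0.   ] z [ 0.  0. -1.]
shift [-0.1101 -0.123   0.1214]
```

Request:
move_arm --pt "0 0 0 0 0 0" --pt "0 0 0 0 0 0"

```text
time_s: 1.6
position: [495.8, 118.2, 231.0]
tool_rot: [-0.296, -3.127, 0.0]
wrist_force: [0.1, 0.6, -0.9]
grip_width: 0.2
```

```bash
python3 -c "
from plan import *
go((582,-25,231))"
```

```text
at [495.8 118.2 231. ] t 1.6 F [ 0.13  0.62 -0.89] w 0.2
tool axes x [-0.982  0.187  0.001] y [ 0.187  0.982 -0.   ] z [-0.001 -0.    -1.   ]
shift [-0.1115 -0.1245 -0.    ]
```

Now I'll move above the standoff point and then down to z ≈ 110.

Request:
move_arm --pt "-0.03 -0.034 0 0 0 0" --pt "-0.06 -0.067 0 0 0 0" --pt "-0.09 -0.1 0 0 0 0" --pt "-0.111 -0.124 0 0 0 0" --pt "-0.111 -0.124 0.03 0 0 0" --pt "-0.111 -0.124 0.07 0 0 0" --pt "-0.111 -0.124 0.11 0 0 0" --pt "-0.111 -0.124 0.12 0 0 0" --pt "-0.111 -0.124 0.12 0 0 0"

```text
time_s: 2.72
position: [581.9, -23.7, 111.6]
tool_rot: [-0.293, -3.127, 0.0]
wrist_force: [-0.0, -0.7, 0.5]
grip_width: -0.1
```

```bash
cat > look.py <<'E'
import sys
from ring import *
from plan import go
tag=sys.argv[1]; C={"side":(305,225),"top":(286,237)}; W=48; k=[]
for n in C:
    im,d=r.get_image(n); np.savez(f"{n}{tag}.npz",im=im,d=d); x,y=C[n]
    k.append(cv2.resize(im[y-W:y+W,x-W:x+W],(400,400),interpolation=cv2.INTER_CUBIC))
cv2.imwrite(f"pics/l{tag}.png",np.hstack(k)[:,:,::-1])
E
python3 look.py 1; python3 -c "
from plan import *
go((582,-25,40))"
```

```text
at [582.7 -24.  112.7] t 2.825 F [0.14 0.48 0.5 ] w -0.0
tool axes x [-0.982  0.186 -0.002] y [0.186 0.982 0.001] z [ 0.002  0.    -1.   ]
shift [ 0.0006 -0.0012  0.0727]
```

View pics/l1.png

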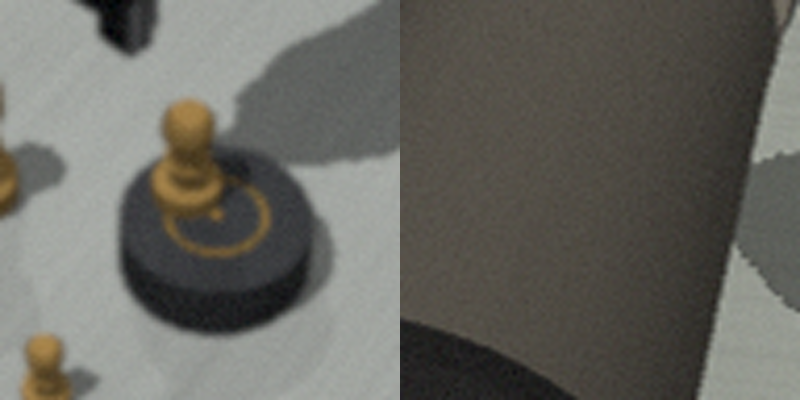

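The side view shows the shut fingers at (130,30), well clear of the punch at (188,155). The arm blocks the top view. I'll go down behind the foot.

Request:
move_arm --pt "0 -0.001 0.03 0 0 0" --pt "0 -0.001 0.055 0 0 0" --pt "0 -0.001 0.068 0 0 0" --pt "0 -0.001 0.072 0 0 0" --pt "0 -0.001 0.072 0 0 0" --pt "0 -0.001 0.072 0 0 0"

```text
time_s: 3.58
position: [582.2, -25.4, 40.2]
tool_rot: [0.295, 3.127, 0.0]
wrist_force: [-0.4, -0.3, 0.8]
grip_width: 0.2
```

```bash
python3 look.py 2; python3 -c "
from plan import *
go((552,-18,40.5))"
```

```text
at [582.1 -25.4  39.9] t 3.675 F [-0.34 -0.03  0.16] w 0.1
tool axes x [-0.982  0.187 -0.001] y [0.187 0.982 0.   ] z [ 0.001  0.    -1.   ]
shift [ 0.0309  0.0016 -0.0006]
```

View pics/l2.png

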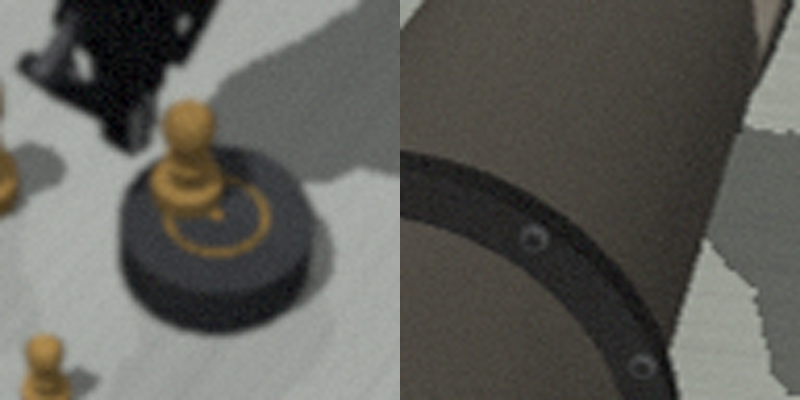

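The fingertips at (125,150) are beside the block, behind the foot at (188,185). Next, a slow approach of 10 mm.

Request:
move_arm --pt "0.002 0 0 0 0 0" --pt "0.004 0 0 0 0 0" --pt "0.006 0 0 0 0 0" --pt "0.008 0 0 0 0 0" --pt "0.009 0 0 0 0 0" --pt "0.01 0 0 0 0 0" --pt "0.01 0 0 0 0 0"

```text
time_s: 4.55
position: [571.8, -23.5, 39.3]
tool_rot: [-0.295, -3.128, 0.0]
wrist_force: [-0.6, -1.3, -0.3]
grip_width: -0.0
```

```bash
cat > foot.py <<'E'
import sys
from ring import *
tag=sys.argv[1]
im=np.load(f"side{tag}.npz")["im"]; hsv=cv2.cvtColor(im,cv2.COLOR_RGB2HSV)
# drift since start: template-free; centroid of brass head / body columns
yl=((hsv[...,0]>8)&(hsv[...,0]<35)&(hsv[...,1]>95)&(hsv[...,2]>50)).astype(np.uint8)
w=np.zeros_like(yl); w[195:257,275:337]=1; yl*=w
o=cv2.morphologyEx(yl,cv2.MORPH_OPEN,np.ones((5,5),np.uint8)); k,l,st,ce=cv2.connectedComponentsWithStats(o)
for i in range(1,k): print("brass",st[i],ce[i].round(2),"@~58:",plane("side",[ce[i]],58)[0].round(1))
E
python3 look.py 3; for t in 0 1 2 3; do python3 foot.py $t; done; python3 -c "
from plan import *
go((552,-18,40.5)); print(proj('side',[[582,-25,40],[571,-23,40],[571,-23,80]]))"
```

```text
brass [294 202  17  27 335] [301.71 216.63] @~58: [541.1 -15.1  58. ]
brass [294 202  16  27 338] [301.72 216.34] @~58: [541.5 -15.7  58. ]
brass [293 202  17  27 345] [301.59 216.35] @~58: [541.7 -15.5  58. ]
brass [293 202  17  27 364] [301.28 216.05] @~58: [542.6 -15.9  58. ]
at [571.9 -23.5  39.3] t 4.65 F [-0.78  0.07 -0.66] w 0.1
tool axes x [-0.982  0.187  0.   ] y [ 0.187  0.982 -0.   ] z [-0. -0. -1.]
shift [ 0.0206  0.0017 -0.0012]
[[287.61466812 211.29451148]
 [291.46727431 214.07821845]
 [291.62752246 200.62317571]]
```

View pics/l3.png

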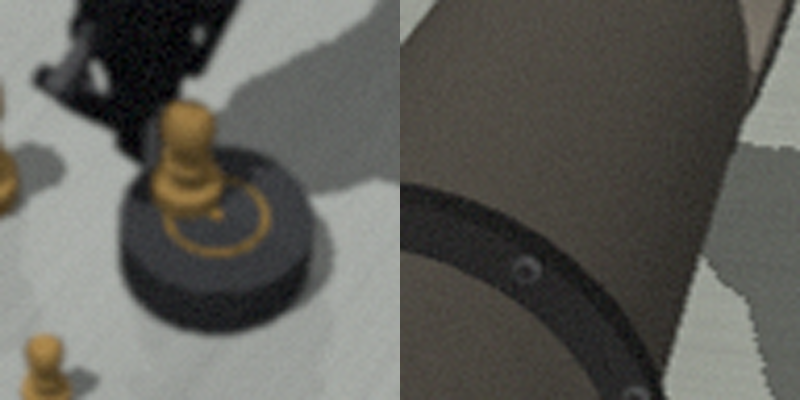

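The fingers are close behind the foot but not touching: the brass hasn't shifted and the force is still noise. I'll start the push slowly at 8 mm/s.

Request:
move_arm --pt "0.001 0 -0.001 0 0 0" --pt "0.002 0 -0.001 0 0 0" --pt "0.003 0 -0.001 0 0 0" --pt "0.004 0 -0.001 0 0 0" --pt "0.005 0 -0.001 0 0 0" --pt "0.006 0 -0.001 0 0 0" --pt "0.007 0 -0.001 0 0 0" --pt "0.008 0 -0.001 0 0 0" --pt "0.009 0 -0.001 0 0 0" --pt "0.01 0 -0.001 0 0 0"

```text
time_s: 5.9
position: [562.1, -21.6, 40.4]
tool_rot: [0.295, 3.128, -0.0]
wrist_force: [2.0, -0.4, 0.3]
grip_width: 0.1
```

```bash
python3 look.py 4; python3 foot.py 4; python3 -c "
from plan import *
go((552,-18,40.5))"
```

```text
brass [296 204  17  27 363] [304.12 217.96] @~58: [535.1 -14.8  58. ]
at [561.9 -21.6  40.3] t 6.0 F [ 0.78 -0.3   1.12] w -0.1
tool axes x [-0.982  0.187  0.   ] y [ 0.187  0.982 -0.   ] z [-0. -0. -1.]
shift [ 0.0104  0.0017 -0.0002]
```

View pics/l4.png

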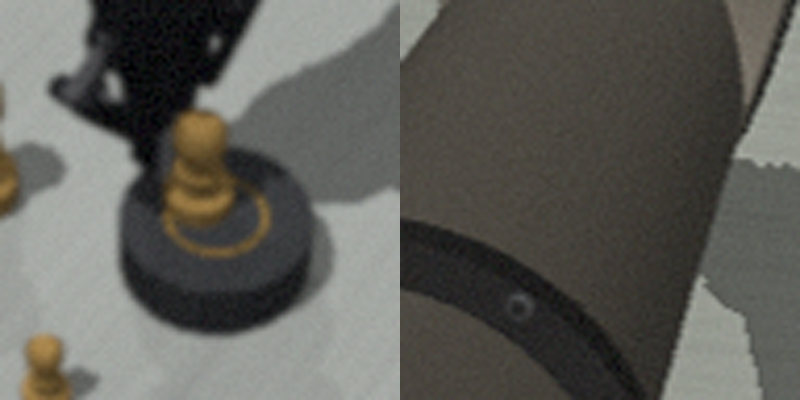

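The punch slid about 7 mm, upright, with about 2 N of push. About 12 mm remains, so I'll push 9 and look again.

Request:
move_arm --pt "0.001 0 0 0 0 0" --pt "0.002 0 0 0 0 0" --pt "0.003 0 0 0 0 0" --pt "0.004 0 0 0 0 0" --pt "0.005 0 0 0 0 0" --pt "0.006 0 0 0 0 0" --pt "0.007 0 0 0 0 0" --pt "0.008 0 0 0 0 0" --pt "0.009 0 0 0 0 0" --pt "0.009 0 0 0 0 0"

```text
time_s: 7.25
position: [553.1, -19.9, 40.3]
tool_rot: [-0.295, -3.127, 0.0]
wrist_force: [0.3, -1.1, 1.2]
grip_width: -0.0
```

```bash
python3 look.py 5; python3 foot.py 5; python3 -c "
from plan import *
go((552,-18,40.5))"
```

```text
brass [299 206  17  28 367] [307.47 220.19] @~58: [526.4 -13.5  58. ]
at [553.1 -20.   40.3] t 7.35 F [1.22 0.18 0.78] w 0.2
tool axes x [-0.982  0.187  0.   ] y [ 0.187  0.982 -0.   ] z [-0. -0. -1.]
shift [ 0.0014  0.0017 -0.0002]
```

View pics/l5.png

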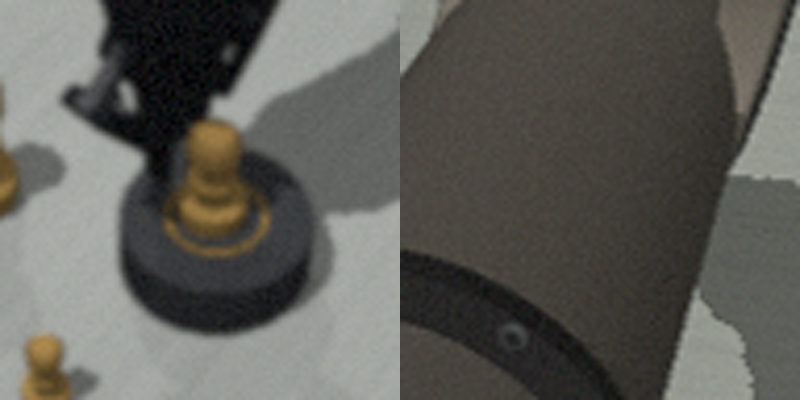

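The foot is almost centred, with larger gaps on the near and right sides of the ring. I'll push 3 mm more, then back straight off and lift.

Request:
move_arm --pt "0.001 0 0 0 0 0" --pt "0.002 0 0 0 0 0" --pt "0.003 0 0 0 0 0" --pt "0.003 0 0 0 0 0" --pt "0.001 0 0 0 0 0" --pt "-0.003 0 0 0 0 0" --pt "-0.01 0 0 0 0 0" --pt "-0.02 0 0 0 0 0" --pt "-0.03 0 0 0 0 0" --pt "-0.03 0 0 0 0 0"

```text
time_s: 8.6
position: [583.5, -25.9, 40.2]
tool_rot: [0.295, 3.127, -0.0]
wrist_force: [-0.3, 0.0, 0.3]
grip_width: -0.0
```

Request:
move_arm --pt "0 0 -0.03 0 0 0" --pt "0 0 -0.07 0 0 0" --pt "0 0 -0.11 0 0 0" --pt "0 -0.05 -0.13 0 0 0" --pt "0 -0.1 -0.13 0 0 0" --pt "0 -0.15 -0.13 0 0 0" --pt "0 -0.2 -0.13 0 0 0" --pt "0 -0.25 -0.13 0 0 0" --pt "0 -0.25 -0.13 0 0 0"

```text
time_s: 9.72
position: [534.0, -275.5, 170.5]
tool_rot: [-0.304, -3.127, 0.002]
wrist_force: [-0.5, 0.5, 0.6]
grip_width: 0.3
```

```bash
python3 look.py 6; python3 foot.py 6; python3 -c "
from plan import *
go((552,-18,40.5))"
```

```text
brass [301 207  17  28 356] [308.86 221.47] @~58: [522.2 -12.2  58. ]
at [ 535.6 -271.3  170.1] t 9.825 F [-0.55  0.67 -0.07] w -0.1
tool axes x [-0.982  0.188  0.001] y [0.188 0.982 0.   ] z [-0.  0. -1.]
shift [0.0314 0.2519 0.1297]
```

View pics/l6.png

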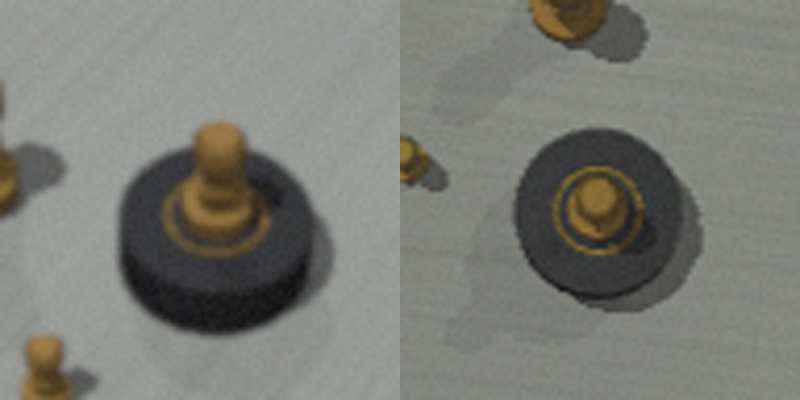

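```bash
python3 - <<'E'
from ring import *
C={"side":(309,228),"top":(286,239)}
R=ring("6",C,np.array([523.3,-14.]))
k=[]
for n in C:
    a=np.load(n+"6.npz")["im"]; x,y=C[n]; k.append(cv2.resize(a[y-20:y+20,x-20:x+20],(400,400),interpolation=cv2.INTER_CUBIC))
    b=np.load(n+"0.npz")["im"]; print(n,"changed px elsewhere",[(s,int((cv2.absdiff(a,b).max(2)>50)[w].sum())) for s,w in (("left",np.s_[100:280,90:260]),("right",np.s_[140:300,390:460]))] if n=="top" else "")
cv2.imwrite("pics/f6.png",np.hstack(k)[:,:,::-1])
cv2.imwrite("pics/full6.png",np.load("top6.npz")["im"][:,:,::-1])
E
```

```text
side 1 [296 207  26  32 444] [308.84 223.21] [530.  -25.8  35. ]
top 1 [275 229  19  21 253] [284.08 238.6 ] [523.8 -11.1  35. ]
top 2 [293 234   4  12  18] [294.67 239.44] [524.7 -36.2  35. ]
side ring ctr [523.4 -14.2] n 64 r 24.1 1.05
top ring ctr [523.1 -13.7] n 93 r 24.0 1.07
side changed px elsewhere 
top changed px elsewhere [('left', 0), ('right', 3734)]
```

View pics/f6.png

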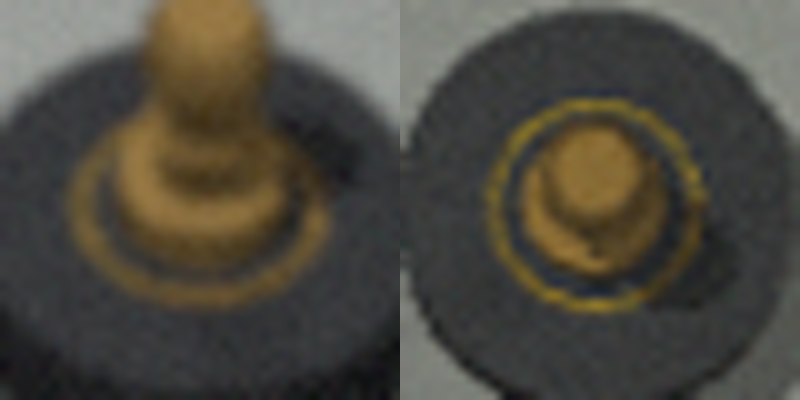

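View pics/full6.png

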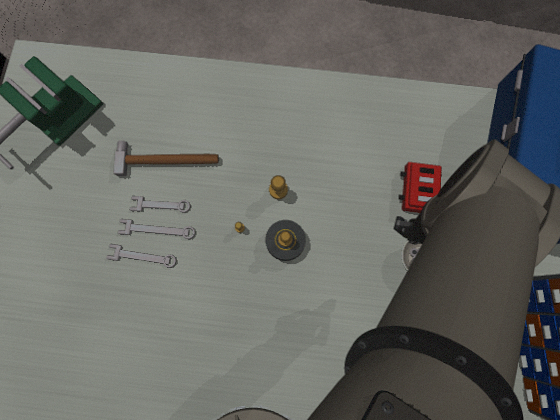

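The foot is inside the ring, with a dark gap all round in the top view. The punch is upright, and the arm is clear at z = 170 with no wrist force. I'm handing it in.

```bash
python3 -c "
from station import r
print(r.hand_in(), r.sense()['time_s'])"
```

```text
the job is handed in; nothing more can be done
the job is handed in; nothing more can be done
```

The punch now stands upright in the middle of the block with its whole foot inside the yellow ring, and I have handed the job in.

- **How it was moved:** I pushed the foot with shut fingers from the far side, about 20 mm in three short pushes. They ran at about 8 mm/s, and the readings between pushes showed at most about 2 N. I then backed straight off and lifted away.
- **Punch check:** after retreating, the top view showed a dark gap all round between foot and ring. The side view showed a gap wherever the ring was visible, with a slight left-right unevenness of about 2 mm. Wrist force was at noise level, so the arm was touching nothing. About 10 s of the 51 s were used.
- **Other things on the bench:** the hammer and wrenches showed no change in the top view. The large and small look-alike punches appeared unmoved by eye.
- **Not confirmed:** at the end the arm partly covered the bowl and fuse box in the top view, so I could not compare them with the start. The fingertips stayed above about 170 mm there, and both are at most 53 mm high.

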